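Dropper bottles in order of height

TASK

Line up the four dropper bottles on the wooden strip in order of height, one standing upright inside each outlined circle: the shortest at the end by the white spot plate, the tallest at the end by the beaker. Do not knock any bottle over, and leave the spot plate, beaker, marker pen and goggles where they are.

Things in the scene. Friction and masses are not known exactly. Their poses are not given: they have to be found in the camera images.
- bottle_small_mid (a point): Centre, half-way up, of the shortest and thinnest of four white plastic dropper bottles: 50 mm tall, a plain round body 25 mm in diameter over the lower 65 % of the height, a pointed cap above; it stands upright, origin on its axis 25 mm above its underside, z along the axis to the tip. Loose, 20 g give or take a third.
- bottle_medium_mid (a point): Centre, half-way up, of the second shortest of four white plastic dropper bottles: 64 mm tall, a plain round body 29 mm in diameter over the lower 65 % of the height, a pointed cap above; it stands upright, origin on its axis 32 mm above its underside, z along the axis to the tip. Loose, 35 g give or take a third.
- bottle_large_mid (a point): Centre, half-way up, of the second tallest of four white plastic dropper bottles: 80 mm tall, a plain round body 33 mm in diameter over the lower 65 % of the height, a pointed cap above; it stands upright, origin on its axis 40 mm above its underside, z along the axis to the tip. Loose, 50 g give or take a third.
- bottle_largest_mid (a point): Centre, half-way up, of the tallest and thickest of four white plastic dropper bottles: 96 mm tall, a plain round body 38 mm in diameter over the lower 65 % of the height, a pointed cap above; it stands upright, origin on its axis 48 mm above its underside, z along the axis to the tip. Loose, 80 g give or take a third.
- strip: Wooden strip fixed to the bench, 80 mm wide (its x), 360 mm long (its y), 8 mm thick; origin at the centre of its underside, z up. Its top bears a straight row of four pale circles with thin dark outlines, 52 mm across, centred on its long middle line at y = -120, -40, +40 and +120 mm from the origin. It is turned about the vertical by up to 0.28 rad either way.
- spot_plate: White ceramic spot plate with twelve small grey wells, 90 x 110 x 12 mm, loose and flat on the bench just past one end of the strip (either end), its centre about 255 mm from the strip's origin along the strip; origin at the centre of its underside. It marks the end where the shortest bottle belongs.
- beaker: Small empty glass beaker, 56 mm across, 72 mm tall, standing loose past the other end of the strip, about 255 mm from its origin; origin at the centre of its underside. It marks the end where the tallest bottle belongs.
- marker: Bystander: black marker pen, 136 mm long, 17 mm thick, lying on the bench to the left (+y) of the bottles; origin on the bench under its middle, long axis its y.
- goggles: Bystander: clear safety goggles, 150 mm wide (its y), 50 mm high, with a dark strap, lying on the bench well to the robot's right (-y); origin under the middle of the frame.

How it is judged:
By the outcome, as a careful person would: the job done as asked, in the order asked, and still so for the second after the job is handed in, with the robot touching nothing.
It also fails if it takes over 120 s, if anything falls off the work surface, if the arm or the gripper's body presses on something with over 40 N, if the wrist force passes 120 N, or if a joint passes its speed limit or range.

ROBOT

A 6-joint arm with a two-finger parallel gripper is mounted at the origin on the work surface. World frame = base frame: x ahead of the robot, y to its left, z up, the work surface at z = 0. Lengths are in m, angles in rad, forces in N, time in s.
With the tool pointing down it reaches from about 0.3 to 0.75 m from the base axis. Payload 8.5 kg.
Tool frame: the origin (TCP) lies at the very end of the fingers, on their centre line; the grasp point (between the pads) lies 19 mm behind it; z points along the fingers, y is the line along which they close (so a half turn about z gives the same grasp; the last joint's range is limited). The gripper opens to 88 mm and grips with 3 to 60 N. Pads are 18 mm wide; open, the fingers measure 123 mm over their backs; the gripper's body (75 mm by 187 mm) begins 45 mm behind the grasp point.
Start: joints at [-1.457, 0.381, 1.297, -0, 1.464, -0.215], TCP at [0.178, -0.521, 0.239] pointing down, gripper open.
Joint ranges: [-3.11, 3.11], [-0.89, 2.33], [0.22, 2.48], [-1.42, 4.56], [0.17, 2.85], [-2.88, 2.88]. Speed limits (rad/s): [2.39, 2.39, 3.14, 3.14, 3.14, 3.14].

INTERFACE

Orientations are given as a unit quaternion [w, x, y, z].
In Python, from station import ctrl gives the robot as it stands. The module is installed in compiled form; this text tells all that it offers.
- The arm moves only by the shell command python3 -m crank 'ROWS' [FORCE]. ROWS is JSON, a list of rows, each an object of numbers: "dx", "dy", "dz": the shift along the tool's x, y, z in m; "wx", "wy", "wz": the turn, a rotation vector about the tool's x, y, z in rad; "fingers": the finger opening in m, from 0 to 0.0881. In form: [{"dx": .., "dy": .., "dz": .., "wx": .., "wy": .., "wz": .., "fingers": ..}, ...]. A call has 1 to 10 rows; each row shifts and turns the commanded pose from where the row before left it, along the tool's axes as they then stand; what a row does not reach is not made up. A row lasts 1/12 s, in which the tool goes at most 41.7 mm and 7.16 degrees, less where a joint would pass 70% of its speed; a pose out of reach is approached as far as the arm can. A call is refused whole if a number of a shift passes 0.0417 or a number of a turn 0.125, either way. A call with a gripper value outside its range is refused whole. The fingers move at their own pace and stop on an object; FORCE is the grip in N (left out, the last holds). Time passes only in rows, so rows that do not move let the fingers close. It gives the time, the measured TCP pose, the force, the opening and the grip force at its end, in the units of the state.
- ctrl.state(): the state, without advancing time (a new reading comes with each control period).
- ctrl.camera(name): name is "side" or "top" or "wrist"; returns (picture, depth): 480x640x3 uint8, red, green, blue; 480x640 float32, m along the optical axis (not along the pixel's ray), 0 where there is no reading.
- ctrl.camera_params(name): a dict with "fov_y" (degrees; the focal length in pixels is half the picture's height over the tangent of half this angle, whatever the lens; pixels are square), "cx", "cy" (the principal point, pixels), "view" (4x4, takes a point from world to camera coordinates). Camera axes: x right, y down, z forward; pixel columns grow to the right and rows downward; lengths in m; the calibration is good to about 2 mm. A picture is of the moment at which its call begins: read the wrist's pose just before it. camera_params takes no time and is no camera call; for the wrist camera it gives the pose at the moment of the call.
- ctrl.finish_job(): hands the job in; it is judged then, once.
The state is a dict: "time": time; "joint_pos": joint angles; "dq": joint speeds; "effort": joint torques, N m; "tcp_pos": TCP position; "ee_rot": TCP orientation; "ft_force": force on the tool from outside, world axes, zero at the start; "torque": the same for the moment, N m; "gripper_width": opening from 0.0 (shut) to 1.0 (fully open); "finger_force": force on a finger pad.
Only numpy, scipy, OpenCV 4.12 (cv2) and the standard library are available. Lean on these libraries where they do the work, as an engineer would, in place of code of your own. Each camera call takes 0.05 s, during which the arm holds its last target. There are 200 camera calls.

## Working session

There is one attempt and no reset: what is moved stays moved. The work goes in short steps, Python scripts to look and compute and a shell command to move; the robot and the scene stay as the last step left them, time stands still between calls to the robot, and variables do not carry over. Pictures are saved under pics/ and viewed, at most 14 in all, crops included, and the job is handed in when it is done.

```bash
mkdir -p pics; cat > h.py <<'E'
import numpy as np, cv2
from station import ctrl
def cam(n):
    P=ctrl.camera_params(n); im,d=ctrl.camera(n); return im,d,P
def F(P): return 240/np.tan(np.radians(P["fov_y"])/2)
def world(P,u,v,z=None,depth=None):
    f=F(P); V=np.array(P["view"]); R=V[:3,:3]; c=-R.T@V[:3,3]
    r=R.T@np.array([(u-P["cx"])/f,(v-P["cy"])/f,1.0])
    return c+r*(depth if depth is not None else (z-c[2])/r[2])
def save(n,im): cv2.imwrite("pics/"+n,im[:,:,::-1])
E
python3 - <<'E'
from h import *
for n in("top","side"):
    im,d,P=cam(n); save(n+"0.png",im); np.savez(n+"0.npz",im=im,d=d); print(n,F(P),P["cx"],P["cy"],np.round(P["view"],3).tolist(),(d>0).mean())
s=ctrl.state();print(s)
E
```

```text
top 513.2243213087648 315.27134170635657 237.42717272834506 [[0.017, -0.999, 0.028, -0.085], [-0.98, -0.022, -0.196, 0.531], [0.196, -0.024, -0.98, 1.404], [0.0, 0.0, 0.0, 1.0]] 0.9958919270833333
side 466.2699474918567 320.50696182647295 240.2968435737949 [[-0.722, -0.692, 0.018, 0.349], [-0.397, 0.392, -0.83, 0.295], [0.567, -0.607, -0.557, 0.774], [0.0, 0.0, 0.0, 1.0]] 0.99607421875
{'time': 0.1, 'joint_pos': array([-1.45729927e+00,  3.81137131e-01,  1.29813658e+00, -2.63805059e-05,
        1.46361936e+00, -2.15304354e-01]), 'dq': array([ 0.00182648, -0.00200425, -0.00256467,  0.0004409 ,  0.00087262,
        0.0002337 ]), 'effort': array([ 5.59550841e-03, -4.38646710e+01, -2.24910074e+01,  7.15856371e-02,
        3.42532655e-02, -6.86907811e-05]), 'tcp_pos': array([ 0.17756032, -0.52028814,  0.23821127]), 'ee_rot': array([-6.50033988e-04,  9.86516173e-01,  1.63662511e-01,  1.99870562e-05]), 'ft_force': array([-0.58462937,  0.91010856,  0.02292228]), 'torque': array([0.00997476, 0.01114571, 0.06132519]), 'finger_force': 0.0, 'gripper_width': 1.0036379996783173}
```

View pics/top0.png

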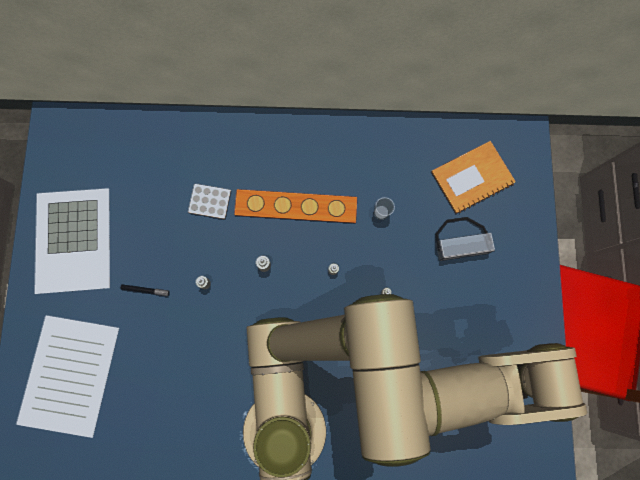

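View pics/side0.png

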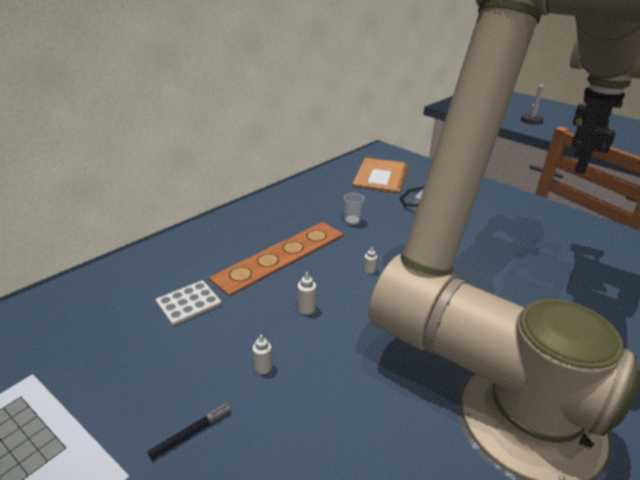

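The top view shows the bottles at about (202,283), (263,263), (334,268) and (387,292). The circles run from (256,203) to (337,209). The plate is on the left (+y) and the beaker on the right. The side view shows three of the bottles; the arm hides the fourth.

```bash
python3 - <<'E'
from h import *
P=ctrl.camera_params("top"); D=np.load("top0.npz"); im,d=D["im"],D["d"]
f=F(P);V=np.array(P["view"]);R=V[:3,:3];c=-R.T@V[:3,3];print("cam",c)
v,u=np.mgrid[:480,:640]
W=c+(np.stack([(u-P["cx"])/f*d,(v-P["cy"])/f*d,d],-1))@R
for (a,b) in[(202,283),(263,263),(334,268),(387,292)]:
    m=(abs(u-a)<14)&(abs(v-b)<14)&(W[...,2]>.012)&(im.min(-1)>110)
    if (a==387): m&=(W[...,2]<.12)
    w=W[m];zs=w[:,2];k=zs>zs.max()-.012
    print((a,b),"n",m.sum(),"ctr",np.round(w.mean(0),3),"max",zs.max().round(3),"top xy",np.round(w[k].mean(0),3),"span",np.round(np.ptp(w,axis=0),3))
hsv=cv2.cvtColor(im,cv2.COLOR_RGB2HSV)
m=((hsv[...,0]<16)&(hsv[...,1]>150)&(u>225)&(u<365)&(v>180)&(v<230)).astype(np.uint8)
cs,h=cv2.findContours(m,cv2.RETR_CCOMP,cv2.CHAIN_APPROX_NONE)
for q in cs:
    if cv2.contourArea(q)>60:
        r=cv2.minAreaRect(q); print("rect",world(P,*r[0],z=.008).round(4),r[1],[world(P,*p,z=.008).round(3)[:2].tolist() for p in cv2.boxPoints(r)])
for (a,b) in[(210,201),(384,209)]:
    m=(abs(u-a)<25)&(abs(v-b)<22)&(W[...,2]>.006)&(u<232)|(abs(u-a)<16)&(abs(v-b)<16)&(W[...,2]>.006)&(u>366)
    print(np.round(W[m].mean(0),3),W[m][:,2].max())
E
```

```text
cam [ 0.24710304 -0.03941861  1.48228361]
(202, 283) n 100 ctr [0.401 0.239 0.059] max 0.079 top xy [0.4   0.24  0.071] span [0.031 0.03  0.033]
(263, 263) n 130 ctr [0.45  0.068 0.115] max 1.482 top xy [ 0.247 -0.039  1.482] span [0.228 0.129 1.428]
(334, 268) n 74 ctr [ 0.448 -0.127  0.047] max 0.061 top xy [ 0.448 -0.127  0.054] span [0.024 0.026 0.026]
(387, 292) n 39 ctr [ 0.388 -0.278  0.038] max 0.055 top xy [ 0.385 -0.28   0.046] span [0.015 0.021 0.041]
rect [ 0.6367 -0.0148  0.008 ] (120.95149993896484, 25.949369430541992) [[0.604, 0.164], [0.684, 0.163], [0.669, -0.196], [0.59, -0.192]]
rect [ 0.6324 -0.1334  0.008 ] (17.677669525146484, 17.677669525146484) [[0.632, -0.096], [0.671, -0.133], [0.633, -0.171], [0.594, -0.134]]
rect [ 0.6351 -0.0547  0.008 ] (17.677669525146484, 17.677669525146484) [[0.634, -0.018], [0.674, -0.054], [0.636, -0.092], [0.597, -0.055]]
rect [0.6392 0.0254 0.008 ] (17.677669525146484, 17.677669525146484) [[0.638, 0.062], [0.678, 0.027], [0.64, -0.012], [0.601, 0.024]]
rect [0.6419 0.1053 0.008 ] (18.0, 18.0) [[0.614, 0.131], [0.669, 0.133], [0.67, 0.08], [0.615, 0.078]]
[0.642 0.238 0.019] 1.4822836092454676
[ 0.623 -0.269  0.062] 1.4822836092454676
```

```bash
python3 -m crank '[{"wz":-0.12},{"wz":-0.12},{"wz":-0.12},{"wz":-0.12},{"wz":-0.12},{"wz":-0.12},{"wz":-0.12},{"wz":-0.12},{"wz":-0.12},{"wz":-0.12}]' 20
python3 -m crank '[{"dx":0.025,"dy":0.02},{"dx":0.025,"dy":0.02},{"dx":0.025,"dy":0.02},{"dx":0.025,"dy":0.02},{"dx":0.025,"dy":0.02},{"dx":0.025,"dy":0.02},{"dx":0.025,"dy":0.02},{"dx":0.025,"dy":0.02},{"dx":0.025,"dy":0.02},{"dx":0.025,"dy":0.02}]'
python3 - <<'E'
from h import *
s=ctrl.state();print(s["tcp_pos"],s["ee_rot"],s["joint_pos"])
im,d,P=cam("wrist");save("w1.png",im);V=np.array(P["view"]);print(-V[:3,:3].T@V[:3,3],V[2,:3])
im,d,P=cam("top");save("top1.png",im);np.savez("top1.npz",im=im,d=d)
E
```

```text
[ 0.17756032 -0.52028814  0.23821127] [-6.50033988e-04  9.86516173e-01  1.63662511e-01  1.99870562e-05] [-1.45729927e+00  3.81137131e-01  1.29813658e+00 -2.63805059e-05
  1.46361936e+00 -2.15304354e-01]
[ 0.25019403 -0.49584476  0.38522577] [-0.27840727 -0.09508433 -0.95574492]invalid input
invalid input
```

View pics/w1.png

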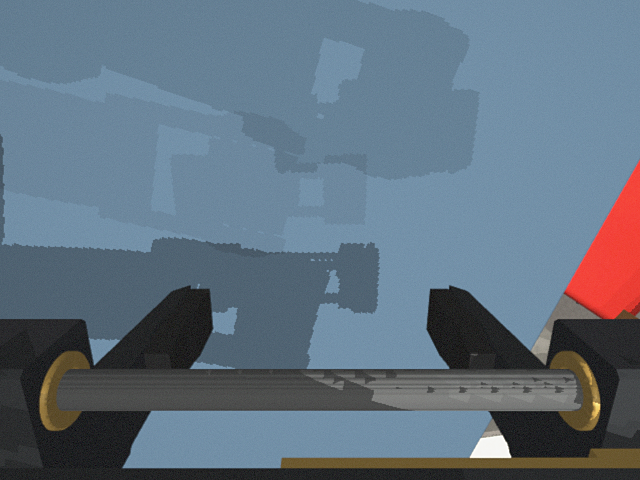

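The moves were refused, so the wrist view shows only bare bench with the fingertips at about (195,300) and (445,300). I'll retry with full rows.

```bash
python3 -m crank '[{"dx":0,"dy":0,"dz":0,"wx":0,"wy":0,"wz":-0.12,"fingers":0.088},{"dx":0,"dy":0,"dz":0,"wx":0,"wy":0,"wz":-0.12,"fingers":0.088},{"dx":0,"dy":0,"dz":0,"wx":0,"wy":0,"wz":-0.12,"fingers":0.088},{"dx":0,"dy":0,"dz":0,"wx":0,"wy":0,"wz":-0.12,"fingers":0.088},{"dx":0,"dy":0,"dz":0,"wx":0,"wy":0,"wz":-0.12,"fingers":0.088},{"dx":0,"dy":0,"dz":0,"wx":0,"wy":0,"wz":-0.12,"fingers":0.088},{"dx":0,"dy":0,"dz":0,"wx":0,"wy":0,"wz":-0.12,"fingers":0.088},{"dx":0,"dy":0,"dz":0,"wx":0,"wy":0,"wz":-0.12,"fingers":0.088},{"dx":0,"dy":0,"dz":0,"wx":0,"wy":0,"wz":-0.12,"fingers":0.088},{"dx":0,"dy":0,"dz":0,"wx":0,"wy":0,"wz":-0.12,"fingers":0.088}]' 20
python3 -m crank '[{"dx":0.02,"dy":0.015}]'
python3 -m crank '[{"dx":0.02,"dy":0.015}]' 20
python3 -m crank '[{"dx":0.02,"dy":0.015,"dz":0,"wx":0,"wy":0,"wz":0,"fingers":0.088}]'
```

```text
time: 1.03
tcp_pos: [0.1776, -0.5204, 0.2386]
ee_rot: [-0.0, 0.72, 0.694, 0.0]
ft_force: [-0.1, 0.4, -0.4]
gripper_width: 0.996
finger_force: 0.0
time: 1.12
tcp_pos: [0.1918, -0.503, 0.2381]
ee_rot: [-0.0, 0.72, 0.694, -0.0]
ft_force: [0.1, 0.9, -0.4]
gripper_width: 0.998
finger_force: 0.0invalid input
invalid input
```

```bash
python3 -m crank '[{"dx":0.0255,"dy":0.0205,"dz":0,"wx":0,"wy":0,"wz":0,"fingers":0.088},{"dx":0.0255,"dy":0.0205,"dz":0,"wx":0,"wy":0,"wz":0,"fingers":0.088},{"dx":0.0255,"dy":0.0205,"dz":0,"wx":0,"wy":0,"wz":0,"fingers":0.088},{"dx":0.0255,"dy":0.0205,"dz":0,"wx":0,"wy":0,"wz":0,"fingers":0.088},{"dx":0.0255,"dy":0.0205,"dz":0,"wx":0,"wy":0,"wz":0,"fingers":0.088},{"dx":0.0255,"dy":0.0205,"dz":0,"wx":0,"wy":0,"wz":0,"fingers":0.088},{"dx":0.0255,"dy":0.0205,"dz":0,"wx":0,"wy":0,"wz":0,"fingers":0.088},{"dx":0.0255,"dy":0.0205,"dz":0,"wx":0,"wy":0,"wz":0,"fingers":0.088},{"dx":0.0255,"dy":0.0205,"dz":0,"wx":0,"wy":0,"wz":0,"fingers":0.088}]'
python3 - <<'E'
from h import *
s=ctrl.state();print(s["tcp_pos"],s["ee_rot"],s["joint_pos"])
im,d,P=cam("wrist");save("w2.png",im);np.savez("w2.npz",im=im,d=d)
V=np.array(P["view"]);R=V[:3,:3];c=-R.T@V[:3,3];print(c,V[2,:3])
f=F(P);v,u=np.mgrid[:480,:640]
W=c+(np.stack([(u-P["cx"])/f*d,(v-P["cy"])/f*d,d],-1))@R
m=(im.min(-1)>120)&(W[...,2]>.01)&(W[...,2]<.12)&(d>.05)
n,l,st,ct=cv2.connectedComponentsWithStats(m.astype(np.uint8))
for i in range(1,n):
    if st[i,4]>300:
        w=W[l==i];t=w[w[:,2]>w[:,2].max()-.008]
        print(ct[i],st[i,4],"z",np.percentile(w[:,2],[1,99]).round(3),"top",t.mean(0).round(4),"mid",((w.max(0)+w.min(0))/2).round(4),np.ptp(w,axis=0).round(3))
# the largest, from top0
P=ctrl.camera_params("top");D=np.load("top0.npz");im,d=D["im"],D["d"]
f=F(P);V=np.array(P["view"]);R=V[:3,:3];c=-R.T@V[:3,3]
W=c+(np.stack([(u-P["cx"])/f*d,(v-P["cy"])/f*d,d],-1))@R
m=(abs(u-263)<16)&(abs(v-263)<16)&(W[...,2]>.012)&(W[...,2]<.2)&(im.min(-1)>100);w=W[m]
t=w[w[:,2]>.062];print("largest",w.mean(0),w[:,2].max(),t.mean(0),np.ptp(w,axis=0))
E
```

```text
time: 1.87
tcp_pos: [0.3882, -0.2782, 0.2387]
ee_rot: [-0.0, 0.722, 0.692, 0.0]
ft_force: [0.5, 0.1, 0.3]
gripper_width: 0.998
finger_force: 0.0
[ 0.38816116 -0.27818275  0.23874877] [-4.70591674e-05  7.21854775e-01  6.92044566e-01  2.64769602e-05] [-8.70450476e-01  2.53573419e-01  1.48825124e+00  4.75213310e-05
  1.39986531e+00 -8.28297438e-01]
[ 0.39170777 -0.20191974  0.38574152] [-0.0115189  -0.29591777 -0.95514396]
[387.24008811  12.969163  ] 908 z [0.039 0.066] top [ 0.4474 -0.1295  0.0636] mid [ 0.4478 -0.1316  0.0446] [0.028 0.022 0.046]
[598.03159851  22.36245353] 1076 z [0.01  0.012] top [ 0.631  -0.1397  0.0106] mid [ 0.6313 -0.1407  0.0114] [0.046 0.037 0.003]
[591.88523316 189.02823834] 3860 z [0.013 0.074] top [ 0.6178 -0.2732  0.0722] mid [ 0.6221 -0.2703  0.0429] [0.054 0.055 0.066]
[314.91005291 201.70899471] 567 z [0.014 0.051] top [ 0.3845 -0.2795  0.0483] mid [ 0.3849 -0.2799  0.0313] [0.024 0.024 0.042]
[458.25131313 433.84121212] 2475 z [0.05  0.053] top [ 0.5229 -0.5278  0.0515] mid [ 0.5235 -0.5286  0.0514] [0.064 0.064 0.005]
largest [0.45642691 0.07177041 0.07102589] 0.09669314886998781 [0.45627298 0.07152633 0.07208822] [0.0351141  0.03603413 0.04236164]
```

View pics/w2.png

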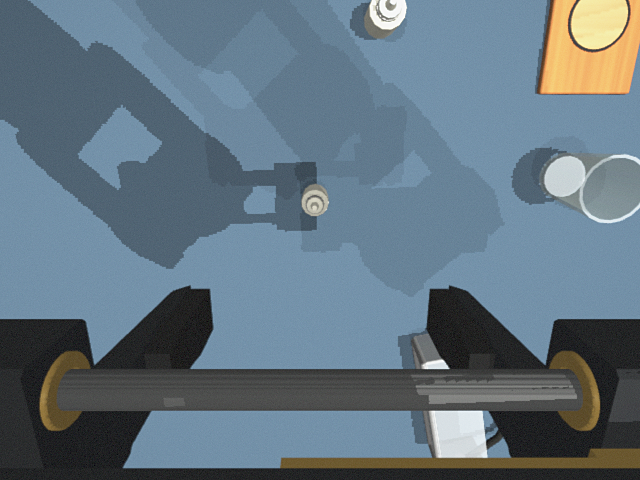

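The small bottle is at pixel (315,202), 1–3 mm from my target. The medium one is at (387,13) and the c4 circle at (600,20). I'll descend and grasp.

```bash
python3 -m crank '[{"dx":-0.0014,"dy":-0.0035,"dz":0.036,"wx":0,"wy":0,"wz":0,"fingers":0.07},{"dx":0,"dy":0,"dz":0.036,"wx":0,"wy":0,"wz":0,"fingers":0.07},{"dx":0,"dy":0,"dz":0.036,"wx":0,"wy":0,"wz":0,"fingers":0.07},{"dx":0,"dy":0,"dz":0.036,"wx":0,"wy":0,"wz":0,"fingers":0.07},{"dx":0,"dy":0,"dz":0.036,"wx":0,"wy":0,"wz":0,"fingers":0.07},{"dx":0,"dy":0,"dz":0.036,"wx":0,"wy":0,"wz":0,"fingers":0.07},{"dx":0,"dy":0,"dz":0.008,"wx":0,"wy":0,"wz":0,"fingers":0.07},{"dx":0,"dy":0,"dz":0.007,"wx":0,"wy":0,"wz":0,"fingers":0.07},{"dx":0,"dy":0,"dz":0,"wx":0,"wy":0,"wz":0,"fingers":0.07},{"dx":0,"dy":0,"dz":0,"wx":0,"wy":0,"wz":0,"fingers":0.05}]' 12
python3 -m crank '[{"dx":0,"dy":0,"dz":0,"wx":0,"wy":0,"wz":0,"fingers":0.04},{"dx":0,"dy":0,"dz":0,"wx":0,"wy":0,"wz":0,"fingers":0.035},{"dx":0,"dy":0,"dz":0,"wx":0,"wy":0,"wz":0,"fingers":0.03},{"dx":0,"dy":0,"dz":0,"wx":0,"wy":0,"wz":0,"fingers":0.026},{"dx":0,"dy":0,"dz":0,"wx":0,"wy":0,"wz":0,"fingers":0.022},{"dx":0,"dy":0,"dz":0,"wx":0,"wy":0,"wz":0,"fingers":0.018},{"dx":0,"dy":0,"dz":0,"wx":0,"wy":0,"wz":0,"fingers":0.015},{"dx":0,"dy":0,"dz":0,"wx":0,"wy":0,"wz":0,"fingers":0.015},{"dx":0,"dy":0,"dz":0,"wx":0,"wy":0,"wz":0,"fingers":0.015},{"dx":0,"dy":0,"dz":0,"wx":0,"wy":0,"wz":0,"fingers":0.015}]' 12
```

```text
time: 2.75
tcp_pos: [0.3844, -0.2815, 0.0091]
ee_rot: [0.001, 0.722, 0.692, -0.0]
ft_force: [0.3, 0.7, -0.6]
gripper_width: 0.742
finger_force: 0.0
time: 3.58
tcp_pos: [0.3839, -0.2809, 0.0079]
ee_rot: [0.0, 0.722, 0.692, -0.0]
ft_force: [0.3, 0.9, 3.8]
gripper_width: 0.277
finger_force: 12.0
```

```bash
python3 -m crank '[{"dx":0,"dy":0,"dz":-0.01,"wx":0,"wy":0,"wz":0,"fingers":0.015},{"dx":0,"dy":0,"dz":-0.025,"wx":0,"wy":0,"wz":0,"fingers":0.015},{"dx":0,"dy":0,"dz":-0.035,"wx":0,"wy":0,"wz":0,"fingers":0.015},{"dx":0,"dy":0,"dz":-0.035,"wx":0,"wy":0,"wz":0,"fingers":0.015},{"dx":0,"dy":0,"dz":-0.03,"wx":0,"wy":0,"wz":0,"fingers":0.015},{"dx":0,"dy":0,"dz":-0.015,"wx":0,"wy":0,"wz":0,"fingers":0.015},{"dx":0,"dy":0,"dz":0,"wx":0,"wy":0,"wz":0,"fingers":0.015},{"dx":0.012,"dy":0.007,"dz":0,"wx":0,"wy":0,"wz":0,"fingers":0.015},{"dx":0.02,"dy":0.012,"dz":0,"wx":0,"wy":0,"wz":0,"fingers":0.015},{"dx":0.025,"dy":0.015,"dz":0,"wx":0,"wy":0,"wz":0,"fingers":0.015}]'
python3 -m crank '[{"dx":0.03,"dy":0.018,"dz":0,"wx":0,"wy":0,"wz":0,"fingers":0.015},{"dx":0.03,"dy":0.018,"dz":0,"wx":0,"wy":0,"wz":0,"fingers":0.015},{"dx":0.03,"dy":0.018,"dz":0,"wx":0,"wy":0,"wz":0,"fingers":0.015},{"dx":0.03,"dy":0.018,"dz":0,"wx":0,"wy":0,"wz":0,"fingers":0.015},{"dx":0.03,"dy":0.018,"dz":0,"wx":0,"wy":0,"wz":0,"fingers":0.015},{"dx":0.03,"dy":0.018,"dz":0,"wx":0,"wy":0,"wz":0,"fingers":0.015},{"dx":0.03,"dy":0.018,"dz":0,"wx":0,"wy":0,"wz":0,"fingers":0.015},{"dx":0.03,"dy":0.018,"dz":0,"wx":0,"wy":0,"wz":0,"fingers":0.015},{"dx":0.03,"dy":0.018,"dz":0,"wx":0,"wy":0,"wz":0,"fingers":0.015},{"dx":0.02,"dy":0.012,"dz":0,"wx":0,"wy":0,"wz":0,"fingers":0.015}]'
python3 -m crank '[{"dx":0.02,"dy":0.0125,"dz":0,"wx":0,"wy":0,"wz":0,"fingers":0.015},{"dx":0.012,"dy":0.009,"dz":0,"wx":0,"wy":0,"wz":0,"fingers":0.015},{"dx":0.0,"dy":0.0,"dz":0,"wx":0,"wy":0,"wz":0,"fingers":0.015},{"dx":0.0,"dy":0.0,"dz":0,"wx":0,"wy":0,"wz":0,"fingers":0.015}]'
python3 - <<'E'
from h import *
im,d,P=cam("wrist");save("w3.png",im)
E
```

```text
time: 4.42
tcp_pos: [0.4198, -0.2252, 0.1564]
ee_rot: [-0.001, 0.723, 0.691, -0.0]
ft_force: [0.8, 0.1, -0.9]
gripper_width: 0.277
finger_force: 12.0
time: 5.25
tcp_pos: [0.6068, 0.0598, 0.1556]
ee_rot: [-0.001, 0.721, 0.693, -0.001]
ft_force: [-0.5, -0.1, 0.1]
gripper_width: 0.279
finger_force: 12.0
time: 5.58
tcp_pos: [0.6285, 0.0883, 0.1559]
ee_rot: [-0.001, 0.721, 0.692, -0.001]
ft_force: [-0.0, -0.8, -1.5]
gripper_width: 0.275
finger_force: 12.0
```

View pics/w3.png

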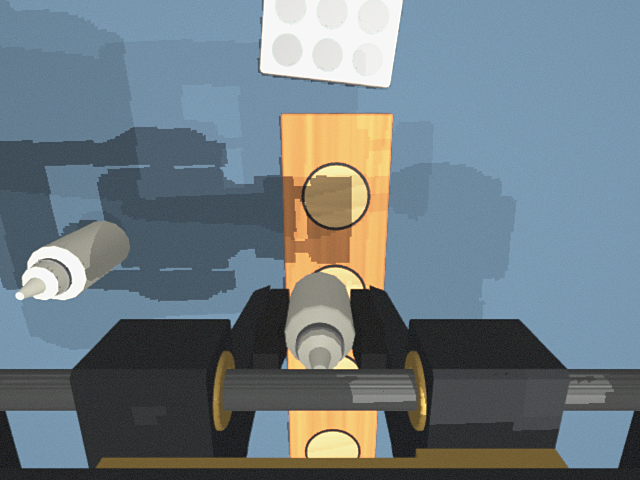

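The circle at the plate end is at (336,197), with the bottle held upright. I'll refine the circle position from this view.

```bash
python3 - <<'E'
from h import *
P=ctrl.camera_params("wrist")
for uv in[(336,196.5),(281,113),(392,113)]: print(uv,world(P,*uv,z=.008).round(4))
E
```

```text
(336, 196.5) [0.6419 0.1026 0.008 ]
(281, 113) [0.6047 0.1644 0.008 ]
(392, 113) [0.6833 0.1611 0.008 ]
```

```bash
python3 -m crank '[{"dx":0.0078,"dy":0.0064,"dz":0,"wx":0,"wy":0,"wz":0,"fingers":0.015},{"dx":0.0078,"dy":0.0064,"dz":0,"wx":0,"wy":0,"wz":0,"fingers":0.015},{"dx":0,"dy":0,"dz":0.02,"wx":0,"wy":0,"wz":0,"fingers":0.015},{"dx":0,"dy":0,"dz":0.03,"wx":0,"wy":0,"wz":0,"fingers":0.015},{"dx":0,"dy":0,"dz":0.03,"wx":0,"wy":0,"wz":0,"fingers":0.015},{"dx":0,"dy":0,"dz":0.025,"wx":0,"wy":0,"wz":0,"fingers":0.015},{"dx":0,"dy":0,"dz":0.015,"wx":0,"wy":0,"wz":0,"fingers":0.015},{"dx":0,"dy":0,"dz":0.01,"wx":0,"wy":0,"wz":0,"fingers":0.015},{"dx":0,"dy":0,"dz":0.005,"wx":0,"wy":0,"wz":0,"fingers":0.015},{"dx":0,"dy":0,"dz":0,"wx":0,"wy":0,"wz":0,"fingers":0.015}]'
python3 -m crank '[{"dx":0,"dy":0,"dz":0.0,"wx":0,"wy":0,"wz":0,"fingers":0.015},{"dx":0,"dy":0,"dz":0.002,"wx":0,"wy":0,"wz":0,"fingers":0.015},{"dx":0,"dy":0,"dz":0.0015,"wx":0,"wy":0,"wz":0,"fingers":0.015},{"dx":0,"dy":0,"dz":0,"wx":0,"wy":0,"wz":0,"fingers":0.015}]'
```

```text
time: 6.47
tcp_pos: [0.6421, 0.1026, 0.0222]
ee_rot: [-0.0, 0.722, 0.692, -0.0]
ft_force: [0.1, -0.3, -0.1]
gripper_width: 0.277
finger_force: 12.0
time: 6.8
tcp_pos: [0.6426, 0.1032, 0.0196]
ee_rot: [0.0, 0.722, 0.692, 0.0]
ft_force: [0.0, 0.6, 0.1]
gripper_width: 0.273
finger_force: 12.0
```

```bash
python3 -m crank '[{"dx":0,"dy":0,"dz":0.0015,"wx":0,"wy":0,"wz":0,"fingers":0.015},{"dx":0,"dy":0,"dz":0.0015,"wx":0,"wy":0,"wz":0,"fingers":0.015},{"dx":0,"dy":0,"dz":0.0005,"wx":0,"wy":0,"wz":0,"fingers":0.015},{"dx":0,"dy":0,"dz":0,"wx":0,"wy":0,"wz":0,"fingers":0.015}]'
```

```text
time: 7.13
tcp_pos: [0.6425, 0.1032, 0.0159]
ee_rot: [0.0, 0.722, 0.692, 0.0]
ft_force: [-0.8, 0.6, 2.7]
gripper_width: 0.28
finger_force: 12.0
```

```bash
python3 -m crank '[{"dx":0,"dy":0,"dz":0,"wx":0,"wy":0,"wz":0,"fingers":0.026},{"dx":0,"dy":0,"dz":0,"wx":0,"wy":0,"wz":0,"fingers":0.03},{"dx":0,"dy":0,"dz":0,"wx":0,"wy":0,"wz":0,"fingers":0.036},{"dx":0,"dy":0,"dz":0,"wx":0,"wy":0,"wz":0,"fingers":0.045},{"dx":0,"dy":0,"dz":0,"wx":0,"wy":0,"wz":0,"fingers":0.055},{"dx":0,"dy":0,"dz":0,"wx":0,"wy":0,"wz":0,"fingers":0.06},{"dx":0,"dy":0,"dz":-0.01,"wx":0,"wy":0,"wz":0,"fingers":0.06},{"dx":0,"dy":0,"dz":-0.02,"wx":0,"wy":0,"wz":0,"fingers":0.06},{"dx":0,"dy":0,"dz":-0.035,"wx":0,"wy":0,"wz":0,"fingers":0.06},{"dx":0,"dy":0,"dz":-0.035,"wx":0,"wy":0,"wz":0,"fingers":0.06}]'
python3 -m crank '[{"dx":0,"dy":0,"dz":-0.03,"wx":0,"wy":0,"wz":0,"fingers":0.07},{"dx":0,"dy":0,"dz":-0.03,"wx":0,"wy":0,"wz":0,"fingers":0.07},{"dx":-0.015,"dy":-0.012,"dz":-0.02,"wx":0,"wy":0,"wz":0,"fingers":0.07},{"dx":-0.03,"dy":-0.025,"dz":-0.01,"wx":0,"wy":0,"wz":0,"fingers":0.07},{"dx":-0.03,"dy":-0.025,"dz":0,"wx":0,"wy":0,"wz":0,"fingers":0.07},{"dx":-0.03,"dy":-0.025,"dz":0,"wx":0,"wy":0,"wz":0,"fingers":0.07},{"dx":-0.03,"dy":-0.025,"dz":0,"wx":0,"wy":0,"wz":0,"fingers":0.07},{"dx":-0.03,"dy":-0.025,"dz":0,"wx":0,"wy":0,"wz":0,"fingers":0.07},{"dx":-0.03,"dy":-0.025,"dz":0,"wx":0,"wy":0,"wz":0,"fingers":0.07},{"dx":-0.03,"dy":-0.015,"dz":0,"wx":0,"wy":0,"wz":0,"fingers":0.07}]'
python3 -m crank '[{"dx":-0.01,"dy":-0.004,"dz":0,"wx":0,"wy":0,"wz":0,"fingers":0.07},{"dx":0,"dy":0,"dz":0,"wx":0,"wy":0,"wz":0,"fingers":0.07},{"dx":0,"dy":0,"dz":0,"wx":0,"wy":0,"wz":0,"fingers":0.07}]'
cat > look.py <<'E'
from h import *
import sys
n=sys.argv[1]
s=ctrl.state();print(s["tcp_pos"].round(4),s["ee_rot"].round(3))
im,d,P=cam("wrist");save(n,im)
V=np.array(P["view"]);R=V[:3,:3];c=-R.T@V[:3,3]
f=F(P);v,u=np.mgrid[:480,:640]
W=c+(np.stack([(u-P["cx"])/f*d,(v-P["cy"])/f*d,d],-1))@R
m=(im.min(-1)>95)&(im.max(-1)<im.min(-1)+45)&(W[...,2]>.014)&(W[...,2]<.12)&(d>.05)
k,l,st,ct=cv2.connectedComponentsWithStats(m.astype(np.uint8))
for i in range(1,k):
    if st[i,4]>300:
        w=W[l==i];t=w[w[:,2]>w[:,2].max()-.008]
        print(ct[i].round(),st[i,4],"z",np.percentile(w[:,2],[1,99]).round(3),"top",t.mean(0).round(4),"mid",((w.max(0)+w.min(0))/2).round(4),np.ptp(w,axis=0).round(3))
E
python3 look.py w4.png
```

```text
time: 7.97
tcp_pos: [0.642, 0.1032, 0.117]
ee_rot: [-0.001, 0.722, 0.692, -0.001]
ft_force: [0.1, 0.3, 0.5]
gripper_width: 0.683
finger_force: 0.0
time: 8.8
tcp_pos: [0.4539, -0.1148, 0.2067]
ee_rot: [0.0, 0.722, 0.692, 0.0]
ft_force: [0.9, -0.6, 0.7]
gripper_width: 0.793
finger_force: 0.0
time: 9.05
tcp_pos: [0.4521, -0.1239, 0.2063]
ee_rot: [0.0, 0.722, 0.692, 0.0]
ft_force: [0.0, -0.4, -0.4]
gripper_width: 0.787
finger_force: 0.0
[ 0.4521 -0.1239  0.2063] [0.    0.722 0.692 0.   ]
[313. 214.] 1115 z [0.016 0.065] top [ 0.4479 -0.1271  0.0626] mid [ 0.4479 -0.128   0.0403] [0.029 0.029 0.052]
[499. 336.] 560 z [0.014 0.061] top [ 0.6056 -0.2511  0.0606] mid [ 0.6172 -0.2513  0.0397] [0.027 0.012 0.051]
```

View pics/w4.png

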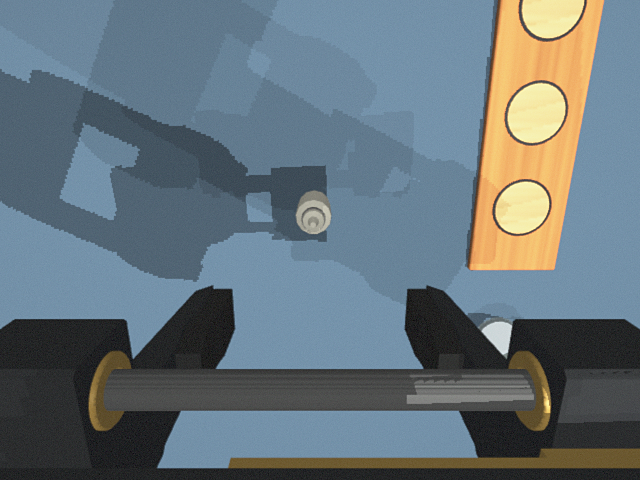

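The medium bottle is at (313,214), upright, with a clear descent.

```bash
python3 -m crank '[{"dx":-0.0038,"dy":-0.004,"dz":0.02,"wx":0,"wy":0,"wz":0,"fingers":0.065},{"dx":0,"dy":0,"dz":0.036,"wx":0,"wy":0,"wz":0,"fingers":0.065},{"dx":0,"dy":0,"dz":0.036,"wx":0,"wy":0,"wz":0,"fingers":0.065},{"dx":0,"dy":0,"dz":0.036,"wx":0,"wy":0,"wz":0,"fingers":0.065},{"dx":0,"dy":0,"dz":0.036,"wx":0,"wy":0,"wz":0,"fingers":0.065},{"dx":0,"dy":0,"dz":0.02,"wx":0,"wy":0,"wz":0,"fingers":0.065},{"dx":0,"dy":0,"dz":0.008,"wx":0,"wy":0,"wz":0,"fingers":0.065},{"dx":0,"dy":0,"dz":0.003,"wx":0,"wy":0,"wz":0,"fingers":0.065},{"dx":0,"dy":0,"dz":0,"wx":0,"wy":0,"wz":0,"fingers":0.06},{"dx":0,"dy":0,"dz":0,"wx":0,"wy":0,"wz":0,"fingers":0.05}]' 12
python3 -m crank '[{"dx":0,"dy":0,"dz":0,"wx":0,"wy":0,"wz":0,"fingers":0.042},{"dx":0,"dy":0,"dz":0,"wx":0,"wy":0,"wz":0,"fingers":0.038},{"dx":0,"dy":0,"dz":0,"wx":0,"wy":0,"wz":0,"fingers":0.034},{"dx":0,"dy":0,"dz":0,"wx":0,"wy":0,"wz":0,"fingers":0.03},{"dx":0,"dy":0,"dz":0,"wx":0,"wy":0,"wz":0,"fingers":0.026},{"dx":0,"dy":0,"dz":0,"wx":0,"wy":0,"wz":0,"fingers":0.022},{"dx":0,"dy":0,"dz":0,"wx":0,"wy":0,"wz":0,"fingers":0.018},{"dx":0,"dy":0,"dz":0,"wx":0,"wy":0,"wz":0,"fingers":0.018},{"dx":0,"dy":0,"dz":0,"wx":0,"wy":0,"wz":0,"fingers":0.018}]' 12
```

```text
time: 9.93
tcp_pos: [0.4485, -0.1276, 0.0118]
ee_rot: [0.001, 0.722, 0.692, 0.0]
ft_force: [-0.5, -0.2, -0.2]
gripper_width: 0.629
finger_force: 0.0
time: 10.68
tcp_pos: [0.4477, -0.1277, 0.0111]
ee_rot: [0.0, 0.722, 0.692, 0.0]
ft_force: [-1.3, 0.6, 5.7]
gripper_width: 0.325
finger_force: 12.0
```

```bash
python3 -m crank '[{"dx":0,"dy":0,"dz":-0.01,"wx":0,"wy":0,"wz":0,"fingers":0.018},{"dx":0,"dy":0,"dz":-0.025,"wx":0,"wy":0,"wz":0,"fingers":0.018},{"dx":0,"dy":0,"dz":-0.035,"wx":0,"wy":0,"wz":0,"fingers":0.018},{"dx":0,"dy":0,"dz":-0.03,"wx":0,"wy":0,"wz":0,"fingers":0.018},{"dx":0,"dy":0,"dz":-0.02,"wx":0,"wy":0,"wz":0,"fingers":0.018},{"dx":0.01,"dy":0.011,"dz":0,"wx":0,"wy":0,"wz":0,"fingers":0.018},{"dx":0.02,"dy":0.023,"dz":0,"wx":0,"wy":0,"wz":0,"fingers":0.018},{"dx":0.025,"dy":0.029,"dz":0,"wx":0,"wy":0,"wz":0,"fingers":0.018},{"dx":0.025,"dy":0.029,"dz":0,"wx":0,"wy":0,"wz":0,"fingers":0.018},{"dx":0.025,"dy":0.029,"dz":0,"wx":0,"wy":0,"wz":0,"fingers":0.018}]'
python3 -m crank '[{"dx":0.025,"dy":0.029,"dz":0,"wx":0,"wy":0,"wz":0,"fingers":0.018},{"dx":0.02,"dy":0.023,"dz":0,"wx":0,"wy":0,"wz":0,"fingers":0.018},{"dx":0.01,"dy":0.0115,"dz":0,"wx":0,"wy":0,"wz":0,"fingers":0.018},{"dx":0,"dy":0,"dz":0,"wx":0,"wy":0,"wz":0,"fingers":0.018},{"dx":0,"dy":0,"dz":0,"wx":0,"wy":0,"wz":0,"fingers":0.018},{"dx":0,"dy":0,"dz":0,"wx":0,"wy":0,"wz":0,"fingers":0.018}]'
python3 look.py w5.png
```

```text
time: 11.52
tcp_pos: [0.5739, -0.0265, 0.1307]
ee_rot: [-0.0, 0.722, 0.692, -0.0]
ft_force: [-0.7, -1.4, 0.1]
gripper_width: 0.321
finger_force: 12.0
time: 12.02
tcp_pos: [0.6378, 0.0238, 0.1305]
ee_rot: [-0.0, 0.722, 0.692, -0.0]
ft_force: [-0.6, -0.1, -0.3]
gripper_width: 0.322
finger_force: 12.0
[0.6378 0.0238 0.1305] [-0.     0.722  0.692 -0.   ]
[ 35. 171.] 3519 z [0.015 0.065] top [0.4736 0.0731 0.0625] mid [0.466  0.0726 0.0407] [0.023 0.036 0.053]
```

View pics/w5.png

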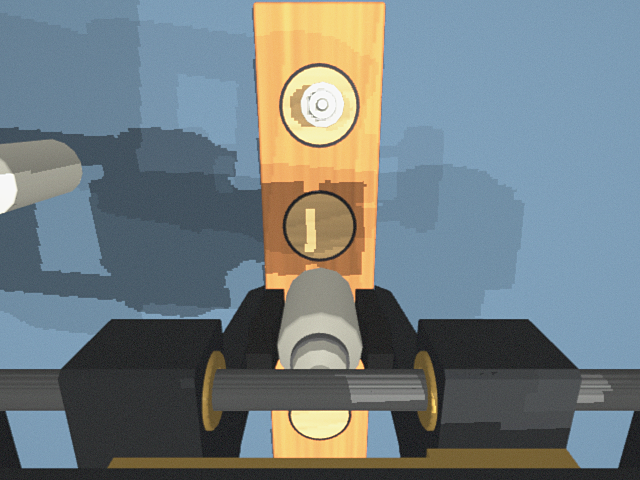

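The small bottle stands centred in its circle at (320,105), and the target circle is at (320,226). I'll lower the medium bottle.

```bash
python3 -c "
from h import *
P=ctrl.camera_params('wrist')
print(world(P,319.5,105,z=.008),world(P,320,226,z=.008))"
python3 -m crank '[{"dx":0.0003,"dy":0.0009,"dz":0.01,"wx":0,"wy":0,"wz":0,"fingers":0.018},{"dx":0,"dy":0,"dz":0.025,"wx":0,"wy":0,"wz":0,"fingers":0.018},{"dx":0,"dy":0,"dz":0.03,"wx":0,"wy":0,"wz":0,"fingers":0.018},{"dx":0,"dy":0,"dz":0.02,"wx":0,"wy":0,"wz":0,"fingers":0.018},{"dx":0,"dy":0,"dz":0.012,"wx":0,"wy":0,"wz":0,"fingers":0.018},{"dx":0,"dy":0,"dz":0.006,"wx":0,"wy":0,"wz":0,"fingers":0.018},{"dx":0,"dy":0,"dz":0.004,"wx":0,"wy":0,"wz":0,"fingers":0.018},{"dx":0,"dy":0,"dz":0.002,"wx":0,"wy":0,"wz":0,"fingers":0.018},{"dx":0,"dy":0,"dz":0,"wx":0,"wy":0,"wz":0,"fingers":0.018},{"dx":0,"dy":0,"dz":0,"wx":0,"wy":0,"wz":0,"fingers":0.018}]'
```

```text
[0.64195953 0.10414266 0.008     ] [0.63880169 0.0232155  0.008     ]
time: 12.9
tcp_pos: [0.64, 0.0247, 0.0227]
ee_rot: [0.001, 0.722, 0.692, 0.001]
ft_force: [-0.5, -0.6, -1.2]
gripper_width: 0.321
finger_force: 12.0
```

```bash
python3 -m crank '[{"dx":0,"dy":0,"dz":0.0015,"wx":0,"wy":0,"wz":0,"fingers":0.018},{"dx":0,"dy":0,"dz":0.0015,"wx":0,"wy":0,"wz":0,"fingers":0.018},{"dx":0,"dy":0,"dz":0.0008,"wx":0,"wy":0,"wz":0,"fingers":0.018},{"dx":0,"dy":0,"dz":0,"wx":0,"wy":0,"wz":0,"fingers":0.018}]'
python3 -m crank '[{"dx":0,"dy":0,"dz":0,"wx":0,"wy":0,"wz":0,"fingers":0.029},{"dx":0,"dy":0,"dz":0,"wx":0,"wy":0,"wz":0,"fingers":0.032},{"dx":0,"dy":0,"dz":0,"wx":0,"wy":0,"wz":0,"fingers":0.038},{"dx":0,"dy":0,"dz":0,"wx":0,"wy":0,"wz":0,"fingers":0.046},{"dx":0,"dy":0,"dz":0,"wx":0,"wy":0,"wz":0,"fingers":0.055},{"dx":0,"dy":0,"dz":0,"wx":0,"wy":0,"wz":0,"fingers":0.06},{"dx":0,"dy":0,"dz":-0.01,"wx":0,"wy":0,"wz":0,"fingers":0.06},{"dx":0,"dy":0,"dz":-0.02,"wx":0,"wy":0,"wz":0,"fingers":0.06},{"dx":0,"dy":0,"dz":-0.035,"wx":0,"wy":0,"wz":0,"fingers":0.06},{"dx":0,"dy":0,"dz":-0.035,"wx":0,"wy":0,"wz":0,"fingers":0.06}]'
python3 -m crank '[{"dx":0,"dy":0,"dz":-0.03,"wx":0,"wy":0,"wz":0,"fingers":0.07},{"dx":0,"dy":0,"dz":-0.03,"wx":0,"wy":0,"wz":0,"fingers":0.07},{"dx":0.015,"dy":-0.018,"dz":-0.03,"wx":0,"wy":0,"wz":0,"fingers":0.07},{"dx":0.025,"dy":-0.03,"dz":-0.01,"wx":0,"wy":0,"wz":0,"fingers":0.07},{"dx":0.025,"dy":-0.03,"dz":0,"wx":0,"wy":0,"wz":0,"fingers":0.07},{"dx":0.025,"dy":-0.03,"dz":0,"wx":0,"wy":0,"wz":0,"fingers":0.07},{"dx":0.025,"dy":-0.03,"dz":0,"wx":0,"wy":0,"wz":0,"fingers":0.07},{"dx":0.025,"dy":-0.03,"dz":0,"wx":0,"wy":0,"wz":0,"fingers":0.07},{"dx":0.025,"dy":-0.03,"dz":0,"wx":0,"wy":0,"wz":0,"fingers":0.07},{"dx":0.025,"dy":-0.03,"dz":0,"wx":0,"wy":0,"wz":0,"fingers":0.07}]'
python3 -m crank '[{"dx":0.015,"dy":-0.02,"dz":0,"wx":0,"wy":0,"wz":0,"fingers":0.07},{"dx":0,"dy":0,"dz":0,"wx":0,"wy":0,"wz":0,"fingers":0.07},{"dx":0,"dy":0,"dz":0,"wx":0,"wy":0,"wz":0,"fingers":0.07},{"dx":0,"dy":0,"dz":0,"wx":0,"wy":0,"wz":0,"fingers":0.07}]'
python3 look.py w6.png
```

```text
time: 13.23
tcp_pos: [0.6399, 0.0248, 0.0191]
ee_rot: [0.001, 0.722, 0.692, 0.0]
ft_force: [-2.3, 0.3, 6.8]
gripper_width: 0.321
finger_force: 12.0
time: 14.07
tcp_pos: [0.6391, 0.0248, 0.1192]
ee_rot: [-0.001, 0.722, 0.692, -0.001]
ft_force: [-0.3, 0.8, 0.5]
gripper_width: 0.682
finger_force: 0.0
time: 14.9
tcp_pos: [0.4181, 0.225, 0.2188]
ee_rot: [0.0, 0.722, 0.692, 0.0]
ft_force: [0.5, 0.4, 0.2]
gripper_width: 0.798
finger_force: 0.0
time: 15.23
tcp_pos: [0.401, 0.2397, 0.2185]
ee_rot: [0.0, 0.722, 0.692, 0.0]
ft_force: [0.4, -0.5, -0.4]
gripper_width: 0.799
finger_force: 0.0
[0.401  0.2397 0.2185] [0.    0.722 0.692 0.   ]
[278.  57.] 754 z [0.014 0.021] top [0.3734 0.3595 0.0171] mid [0.3732 0.3594 0.0184] [0.018 0.039 0.009]
[319. 207.] 1486 z [0.016 0.081] top [0.4014 0.241  0.079 ] mid [0.4011 0.24   0.0485] [0.032 0.033 0.069]
[382. 358.] 812 z [0.014 0.054] top [0.4577 0.0894 0.0505] mid [0.4571 0.0821 0.0345] [0.037 0.019 0.041]
```

View pics/w6.png

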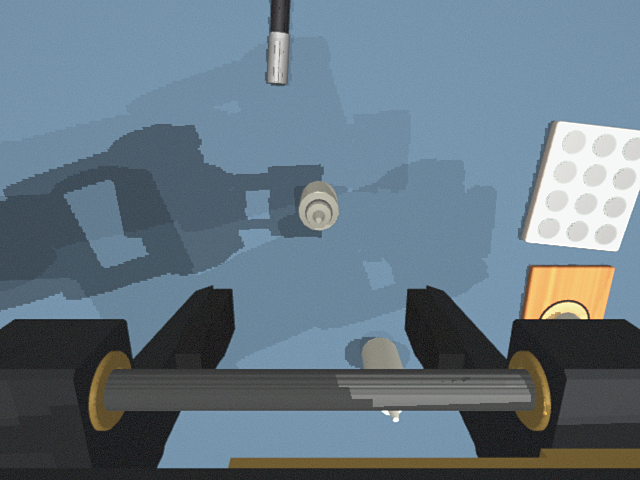

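The large bottle is at (319,207), already centred. The marker at (279,50) is clear of the gripper.

```bash
python3 -m crank '[{"dx":0.0006,"dy":0,"dz":0.02,"wx":0,"wy":0,"wz":0,"fingers":0.068},{"dx":0,"dy":0,"dz":0.036,"wx":0,"wy":0,"wz":0,"fingers":0.068},{"dx":0,"dy":0,"dz":0.036,"wx":0,"wy":0,"wz":0,"fingers":0.068},{"dx":0,"dy":0,"dz":0.036,"wx":0,"wy":0,"wz":0,"fingers":0.068},{"dx":0,"dy":0,"dz":0.036,"wx":0,"wy":0,"wz":0,"fingers":0.068},{"dx":0,"dy":0,"dz":0.02,"wx":0,"wy":0,"wz":0,"fingers":0.068},{"dx":0,"dy":0,"dz":0.009,"wx":0,"wy":0,"wz":0,"fingers":0.068},{"dx":0,"dy":0,"dz":0.003,"wx":0,"wy":0,"wz":0,"fingers":0.068},{"dx":0,"dy":0,"dz":0,"wx":0,"wy":0,"wz":0,"fingers":0.06},{"dx":0,"dy":0,"dz":0,"wx":0,"wy":0,"wz":0,"fingers":0.05}]' 12
python3 -m crank '[{"dx":0,"dy":0,"dz":0,"wx":0,"wy":0,"wz":0,"fingers":0.045},{"dx":0,"dy":0,"dz":0,"wx":0,"wy":0,"wz":0,"fingers":0.041},{"dx":0,"dy":0,"dz":0,"wx":0,"wy":0,"wz":0,"fingers":0.037},{"dx":0,"dy":0,"dz":0,"wx":0,"wy":0,"wz":0,"fingers":0.033},{"dx":0,"dy":0,"dz":0,"wx":0,"wy":0,"wz":0,"fingers":0.029},{"dx":0,"dy":0,"dz":0,"wx":0,"wy":0,"wz":0,"fingers":0.025},{"dx":0,"dy":0,"dz":0,"wx":0,"wy":0,"wz":0,"fingers":0.022},{"dx":0,"dy":0,"dz":0,"wx":0,"wy":0,"wz":0,"fingers":0.022},{"dx":0,"dy":0,"dz":0,"wx":0,"wy":0,"wz":0,"fingers":0.022}]' 14
```

```text
time: 16.12
tcp_pos: [0.4014, 0.2406, 0.023]
ee_rot: [0.0, 0.722, 0.692, 0.001]
ft_force: [-0.7, 0.6, -0.8]
gripper_width: 0.644
finger_force: 0.0
time: 16.87
tcp_pos: [0.4006, 0.2407, 0.0224]
ee_rot: [0.0, 0.722, 0.692, 0.0]
ft_force: [-1.5, -0.3, 6.2]
gripper_width: 0.368
finger_force: 14.0
```

```bash
python3 -m crank '[{"dx":0,"dy":0,"dz":-0.01,"wx":0,"wy":0,"wz":0,"fingers":0.022},{"dx":0,"dy":0,"dz":-0.025,"wx":0,"wy":0,"wz":0,"fingers":0.022},{"dx":0,"dy":0,"dz":-0.035,"wx":0,"wy":0,"wz":0,"fingers":0.022},{"dx":0,"dy":0,"dz":-0.035,"wx":0,"wy":0,"wz":0,"fingers":0.022},{"dx":0,"dy":0,"dz":-0.03,"wx":0,"wy":0,"wz":0,"fingers":0.022},{"dx":-0.0092,"dy":0.008,"dz":-0.015,"wx":0,"wy":0,"wz":0,"fingers":0.022},{"dx":-0.0185,"dy":0.016,"dz":0,"wx":0,"wy":0,"wz":0,"fingers":0.022},{"dx":-0.0231,"dy":0.02,"dz":0,"wx":0,"wy":0,"wz":0,"fingers":0.022},{"dx":-0.0231,"dy":0.02,"dz":0,"wx":0,"wy":0,"wz":0,"fingers":0.022},{"dx":-0.0231,"dy":0.02,"dz":0,"wx":0,"wy":0,"wz":0,"fingers":0.022}]'
python3 -m crank '[{"dx":-0.0231,"dy":0.02,"dz":0,"wx":0,"wy":0,"wz":0,"fingers":0.022},{"dx":-0.0231,"dy":0.02,"dz":0,"wx":0,"wy":0,"wz":0,"fingers":0.022},{"dx":-0.0231,"dy":0.02,"dz":0,"wx":0,"wy":0,"wz":0,"fingers":0.022},{"dx":-0.0231,"dy":0.02,"dz":0,"wx":0,"wy":0,"wz":0,"fingers":0.022},{"dx":-0.0231,"dy":0.02,"dz":0,"wx":0,"wy":0,"wz":0,"fingers":0.022},{"dx":-0.0231,"dy":0.02,"dz":0,"wx":0,"wy":0,"wz":0,"fingers":0.022},{"dx":-0.0231,"dy":0.02,"dz":0,"wx":0,"wy":0,"wz":0,"fingers":0.022},{"dx":-0.0185,"dy":0.016,"dz":0,"wx":0,"wy":0,"wz":0,"fingers":0.022},{"dx":-0.0092,"dy":0.008,"dz":0,"wx":0,"wy":0,"wz":0,"fingers":0.022},{"dx":0,"dy":0,"dz":0,"wx":0,"wy":0,"wz":0,"fingers":0.022}]'
python3 -m crank '[{"dx":0,"dy":0,"dz":0,"wx":0,"wy":0,"wz":0,"fingers":0.022},{"dx":0,"dy":0,"dz":0,"wx":0,"wy":0,"wz":0,"fingers":0.022}]'
python3 look.py w7.png
```

```text
time: 17.7
tcp_pos: [0.4808, 0.1391, 0.172]
ee_rot: [-0.0, 0.722, 0.692, -0.0]
ft_force: [0.4, 0.8, -0.3]
gripper_width: 0.364
finger_force: 14.0
time: 18.53
tcp_pos: [0.6371, -0.0581, 0.171]
ee_rot: [-0.0, 0.723, 0.691, -0.0]
ft_force: [-0.2, -1.0, -0.3]
gripper_width: 0.367
finger_force: 14.0
time: 18.7
tcp_pos: [0.6356, -0.0551, 0.1718]
ee_rot: [-0.0, 0.722, 0.692, -0.0]
ft_force: [0.3, 0.3, -0.0]
gripper_width: 0.364
finger_force: 14.0
[ 0.6356 -0.0551  0.1718] [-0.     0.722  0.692 -0.   ]
[53. 46.] 2905 z [0.015 0.064] top [0.4718 0.0674 0.0609] mid [0.4644 0.0717 0.0396] [0.027 0.038 0.051]
[ 7. 35.] 607 z [0.067 0.079] top [0.4671 0.0694 0.0759] mid [0.4639 0.071  0.0735] [0.014 0.023 0.015]
[316. 447.] 1097 z [0.016 0.065] top [ 0.6245 -0.2449  0.0618] mid [ 0.624  -0.2553  0.0403] [0.05  0.026 0.052]
```

View pics/w7.png

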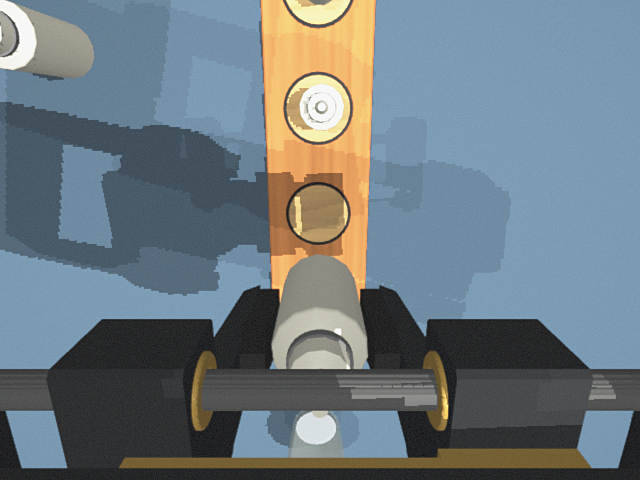

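The medium bottle is upright in its circle at (319,107). The next circle, at (318,213), lies under the held bottle, so I'll lower it.

```bash
python3 -c "
from h import *
print(world(ctrl.camera_params('wrist'),318,213,z=.008))"
python3 -m crank '[{"dx":-0.0008,"dy":0,"dz":0.015,"wx":0,"wy":0,"wz":0,"fingers":0.022},{"dx":0,"dy":0,"dz":0.03,"wx":0,"wy":0,"wz":0,"fingers":0.022},{"dx":0,"dy":0,"dz":0.035,"wx":0,"wy":0,"wz":0,"fingers":0.022},{"dx":0,"dy":0,"dz":0.03,"wx":0,"wy":0,"wz":0,"fingers":0.022},{"dx":0,"dy":0,"dz":0.015,"wx":0,"wy":0,"wz":0,"fingers":0.022},{"dx":0,"dy":0,"dz":0.008,"wx":0,"wy":0,"wz":0,"fingers":0.022},{"dx":0,"dy":0,"dz":0.004,"wx":0,"wy":0,"wz":0,"fingers":0.022},{"dx":0,"dy":0,"dz":0.002,"wx":0,"wy":0,"wz":0,"fingers":0.022},{"dx":0,"dy":0,"dz":0,"wx":0,"wy":0,"wz":0,"fingers":0.022},{"dx":0,"dy":0,"dz":0,"wx":0,"wy":0,"wz":0,"fingers":0.022}]'
```

```text
[ 0.63503639 -0.05607014  0.008     ]
time: 19.58
tcp_pos: [0.6367, -0.0568, 0.0342]
ee_rot: [0.001, 0.722, 0.692, 0.001]
ft_force: [-0.1, -0.5, -0.4]
gripper_width: 0.368
finger_force: 14.0
```

```bash
python3 -m crank '[{"dx":0,"dy":0,"dz":0.0015,"wx":0,"wy":0,"wz":0,"fingers":0.022},{"dx":0,"dy":0,"dz":0.0015,"wx":0,"wy":0,"wz":0,"fingers":0.022},{"dx":0,"dy":0,"dz":0.0007,"wx":0,"wy":0,"wz":0,"fingers":0.022},{"dx":0,"dy":0,"dz":0,"wx":0,"wy":0,"wz":0,"fingers":0.022}]'
python3 -m crank '[{"dx":0,"dy":0,"dz":0,"wx":0,"wy":0,"wz":0,"fingers":0.033},{"dx":0,"dy":0,"dz":0,"wx":0,"wy":0,"wz":0,"fingers":0.036},{"dx":0,"dy":0,"dz":0,"wx":0,"wy":0,"wz":0,"fingers":0.042},{"dx":0,"dy":0,"dz":0,"wx":0,"wy":0,"wz":0,"fingers":0.05},{"dx":0,"dy":0,"dz":0,"wx":0,"wy":0,"wz":0,"fingers":0.058},{"dx":0,"dy":0,"dz":0,"wx":0,"wy":0,"wz":0,"fingers":0.065},{"dx":0,"dy":0,"dz":-0.01,"wx":0,"wy":0,"wz":0,"fingers":0.065},{"dx":0,"dy":0,"dz":-0.02,"wx":0,"wy":0,"wz":0,"fingers":0.065},{"dx":0,"dy":0,"dz":-0.035,"wx":0,"wy":0,"wz":0,"fingers":0.065},{"dx":0,"dy":0,"dz":-0.035,"wx":0,"wy":0,"wz":0,"fingers":0.065}]'
python3 -m crank '[{"dx":0,"dy":0,"dz":-0.035,"wx":0,"wy":0,"wz":0,"fingers":0.075},{"dx":0,"dy":0,"dz":-0.035,"wx":0,"wy":0,"wz":0,"fingers":0.075},{"dx":0.015,"dy":-0.023,"dz":-0.03,"wx":0,"wy":0,"wz":0,"fingers":0.075},{"dx":0.015,"dy":-0.023,"dz":0,"wx":0,"wy":0,"wz":0,"fingers":0.075},{"dx":0.015,"dy":-0.023,"dz":0,"wx":0,"wy":0,"wz":0,"fingers":0.075},{"dx":0.015,"dy":-0.023,"dz":0,"wx":0,"wy":0,"wz":0,"fingers":0.075},{"dx":0.015,"dy":-0.023,"dz":0,"wx":0,"wy":0,"wz":0,"fingers":0.075},{"dx":0.015,"dy":-0.023,"dz":0,"wx":0,"wy":0,"wz":0,"fingers":0.075},{"dx":0.015,"dy":-0.023,"dz":0,"wx":0,"wy":0,"wz":0,"fingers":0.075},{"dx":0.015,"dy":-0.023,"dz":0,"wx":0,"wy":0,"wz":0,"fingers":0.075}]'
python3 -m crank '[{"dx":0,"dy":0,"dz":0,"wx":0,"wy":0,"wz":0,"fingers":0.075},{"dx":0,"dy":0,"dz":0,"wx":0,"wy":0,"wz":0,"fingers":0.075},{"dx":0,"dy":0,"dz":0,"wx":0,"wy":0,"wz":0,"fingers":0.075}]'
python3 look.py w8.png
```

```text
time: 19.92
tcp_pos: [0.6365, -0.0569, 0.0304]
ee_rot: [0.001, 0.722, 0.692, 0.0]
ft_force: [-1.5, 0.4, 6.3]
gripper_width: 0.367
finger_force: 14.0
time: 20.75
tcp_pos: [0.6357, -0.0566, 0.1305]
ee_rot: [-0.001, 0.722, 0.692, -0.0]
ft_force: [-0.0, 0.1, 1.4]
gripper_width: 0.736
finger_force: 0.0
time: 21.58
tcp_pos: [0.456, 0.0715, 0.23]
ee_rot: [0.0, 0.722, 0.692, 0.0]
ft_force: [0.2, 0.1, -0.6]
gripper_width: 0.849
finger_force: 0.0
time: 21.83
tcp_pos: [0.458, 0.0705, 0.2299]
ee_rot: [0.001, 0.722, 0.692, 0.0]
ft_force: [0.2, -0.2, 1.0]
gripper_width: 0.855
finger_force: 0.0
[0.458  0.0705 0.2299] [0.001 0.722 0.692 0.   ]
[520. 152.] 420 z [0.014 0.041] top [0.634  0.1058 0.0368] mid [0.6371 0.1043 0.0275] [0.013 0.024 0.027]
[318. 205.] 1957 z [0.017 0.097] top [0.4577 0.0728 0.0945] mid [0.4577 0.0721 0.056 ] [0.037 0.037 0.084]
[511. 238.] 667 z [0.014 0.05 ] top [0.6314 0.0305 0.0463] mid [0.6367 0.0265 0.0323] [0.023 0.024 0.037]
[502. 318.] 1050 z [0.014 0.061] top [ 0.6265 -0.0487  0.058 ] mid [ 0.6343 -0.054   0.0383] [0.028 0.026 0.049]
```

View pics/w8.png

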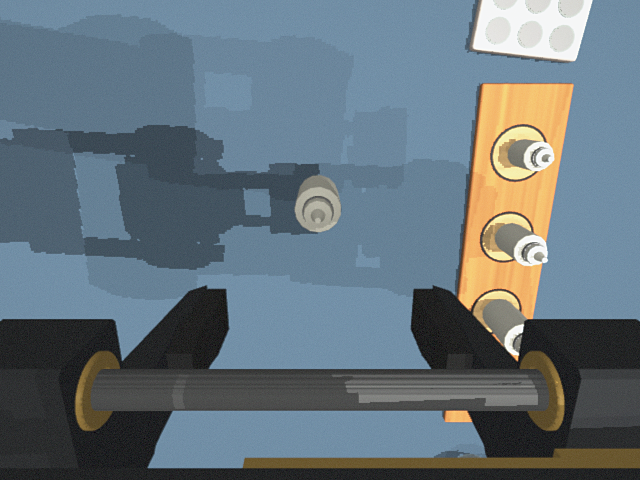

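Three bottles stand upright in their circles, at (520,152), (510,240) and (500,315). The largest is at (318,205).

```bash
python3 -m crank '[{"dx":0.0015,"dy":0,"dz":0.02,"wx":0,"wy":0,"wz":0,"fingers":0.073},{"dx":0,"dy":0,"dz":0.036,"wx":0,"wy":0,"wz":0,"fingers":0.073},{"dx":0,"dy":0,"dz":0.036,"wx":0,"wy":0,"wz":0,"fingers":0.073},{"dx":0,"dy":0,"dz":0.036,"wx":0,"wy":0,"wz":0,"fingers":0.073},{"dx":0,"dy":0,"dz":0.032,"wx":0,"wy":0,"wz":0,"fingers":0.073},{"dx":0,"dy":0,"dz":0.02,"wx":0,"wy":0,"wz":0,"fingers":0.073},{"dx":0,"dy":0,"dz":0.008,"wx":0,"wy":0,"wz":0,"fingers":0.073},{"dx":0,"dy":0,"dz":0.003,"wx":0,"wy":0,"wz":0,"fingers":0.073},{"dx":0,"dy":0,"dz":0,"wx":0,"wy":0,"wz":0,"fingers":0.065},{"dx":0,"dy":0,"dz":0,"wx":0,"wy":0,"wz":0,"fingers":0.056}]' 15
python3 -m crank '[{"dx":0,"dy":0,"dz":0,"wx":0,"wy":0,"wz":0,"fingers":0.05},{"dx":0,"dy":0,"dz":0,"wx":0,"wy":0,"wz":0,"fingers":0.046},{"dx":0,"dy":0,"dz":0,"wx":0,"wy":0,"wz":0,"fingers":0.042},{"dx":0,"dy":0,"dz":0,"wx":0,"wy":0,"wz":0,"fingers":0.038},{"dx":0,"dy":0,"dz":0,"wx":0,"wy":0,"wz":0,"fingers":0.034},{"dx":0,"dy":0,"dz":0,"wx":0,"wy":0,"wz":0,"fingers":0.03},{"dx":0,"dy":0,"dz":0,"wx":0,"wy":0,"wz":0,"fingers":0.027},{"dx":0,"dy":0,"dz":0,"wx":0,"wy":0,"wz":0,"fingers":0.027},{"dx":0,"dy":0,"dz":0,"wx":0,"wy":0,"wz":0,"fingers":0.027}]' 18
```

```text
time: 22.72
tcp_pos: [0.4584, 0.0721, 0.0392]
ee_rot: [0.001, 0.722, 0.692, 0.001]
ft_force: [0.3, 0.6, 0.3]
gripper_width: 0.702
finger_force: 0.0
time: 23.47
tcp_pos: [0.4575, 0.0724, 0.0386]
ee_rot: [0.0, 0.722, 0.692, 0.0]
ft_force: [-1.3, 0.2, 6.0]
gripper_width: 0.421
finger_force: 18.0
```

```bash
python3 -m crank '[{"dx":0,"dy":0,"dz":-0.01,"wx":0,"wy":0,"wz":0,"fingers":0.027},{"dx":0,"dy":0,"dz":-0.025,"wx":0,"wy":0,"wz":0,"fingers":0.027},{"dx":0,"dy":0,"dz":-0.035,"wx":0,"wy":0,"wz":0,"fingers":0.027},{"dx":0,"dy":0,"dz":-0.035,"wx":0,"wy":0,"wz":0,"fingers":0.027},{"dx":0,"dy":0,"dz":-0.03,"wx":0,"wy":0,"wz":0,"fingers":0.027},{"dx":-0.0078,"dy":0.0071,"dz":-0.015,"wx":0,"wy":0,"wz":0,"fingers":0.027},{"dx":-0.0155,"dy":0.0141,"dz":0,"wx":0,"wy":0,"wz":0,"fingers":0.027},{"dx":-0.0193,"dy":0.0176,"dz":0,"wx":0,"wy":0,"wz":0,"fingers":0.027},{"dx":-0.0193,"dy":0.0176,"dz":0,"wx":0,"wy":0,"wz":0,"fingers":0.027},{"dx":-0.0193,"dy":0.0176,"dz":0,"wx":0,"wy":0,"wz":0,"fingers":0.027}]'
python3 -m crank '[{"dx":-0.0193,"dy":0.0176,"dz":0,"wx":0,"wy":0,"wz":0,"fingers":0.027},{"dx":-0.0193,"dy":0.0176,"dz":0,"wx":0,"wy":0,"wz":0,"fingers":0.027},{"dx":-0.0193,"dy":0.0177,"dz":0,"wx":0,"wy":0,"wz":0,"fingers":0.027},{"dx":-0.0193,"dy":0.0177,"dz":0,"wx":0,"wy":0,"wz":0,"fingers":0.027},{"dx":-0.0193,"dy":0.0177,"dz":0,"wx":0,"wy":0,"wz":0,"fingers":0.027},{"dx":-0.0155,"dy":0.0141,"dz":0,"wx":0,"wy":0,"wz":0,"fingers":0.027},{"dx":-0.0078,"dy":0.0071,"dz":0,"wx":0,"wy":0,"wz":0,"fingers":0.027},{"dx":0,"dy":0,"dz":0,"wx":0,"wy":0,"wz":0,"fingers":0.027},{"dx":0,"dy":0,"dz":0,"wx":0,"wy":0,"wz":0,"fingers":0.027},{"dx":0,"dy":0,"dz":0,"wx":0,"wy":0,"wz":0,"fingers":0.027}]'
python3 look.py w9.png
```

```text
time: 24.3
tcp_pos: [0.5285, -0.0127, 0.1882]
ee_rot: [-0.0, 0.722, 0.692, -0.0]
ft_force: [0.5, 0.2, -0.8]
gripper_width: 0.424
finger_force: 18.0
time: 25.13
tcp_pos: [0.6318, -0.1354, 0.1881]
ee_rot: [-0.0, 0.722, 0.692, -0.0]
ft_force: [0.7, -0.0, -0.3]
gripper_width: 0.425
finger_force: 18.0
[ 0.6318 -0.1354  0.1881] [-0.     0.722  0.692 -0.   ]
```

View pics/w9.png

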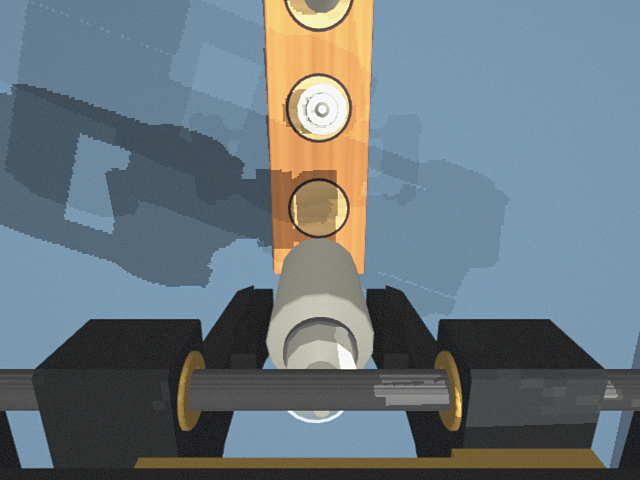

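The last circle is at (319,208), and the large bottle is upright in its circle at (319,107). I'll lower the largest bottle.

```bash
python3 -c "
from h import *
print(world(ctrl.camera_params('wrist'),319,208,z=.008))"
python3 -m crank '[{"dx":0,"dy":0,"dz":0.015,"wx":0,"wy":0,"wz":0,"fingers":0.027},{"dx":0,"dy":0,"dz":0.03,"wx":0,"wy":0,"wz":0,"fingers":0.027},{"dx":0,"dy":0,"dz":0.035,"wx":0,"wy":0,"wz":0,"fingers":0.027},{"dx":0,"dy":0,"dz":0.03,"wx":0,"wy":0,"wz":0,"fingers":0.027},{"dx":0,"dy":0,"dz":0.015,"wx":0,"wy":0,"wz":0,"fingers":0.027},{"dx":0,"dy":0,"dz":0.008,"wx":0,"wy":0,"wz":0,"fingers":0.027},{"dx":0,"dy":0,"dz":0.004,"wx":0,"wy":0,"wz":0,"fingers":0.027},{"dx":0,"dy":0,"dz":0.002,"wx":0,"wy":0,"wz":0,"fingers":0.027},{"dx":0,"dy":0,"dz":0,"wx":0,"wy":0,"wz":0,"fingers":0.027},{"dx":0,"dy":0,"dz":0,"wx":0,"wy":0,"wz":0,"fingers":0.027}]'
```

```text
[ 0.63211496 -0.13622313  0.008     ]
time: 26.02
tcp_pos: [0.6328, -0.1363, 0.0506]
ee_rot: [0.001, 0.722, 0.692, 0.0]
ft_force: [0.4, 0.3, -0.6]
gripper_width: 0.427
finger_force: 18.0
```

```bash
python3 -m crank '[{"dx":0,"dy":0,"dz":0.0015,"wx":0,"wy":0,"wz":0,"fingers":0.027},{"dx":0,"dy":0,"dz":0.0015,"wx":0,"wy":0,"wz":0,"fingers":0.027},{"dx":0,"dy":0,"dz":0.0008,"wx":0,"wy":0,"wz":0,"fingers":0.027},{"dx":0,"dy":0,"dz":0,"wx":0,"wy":0,"wz":0,"fingers":0.027}]'
python3 -m crank '[{"dx":0,"dy":0,"dz":0,"wx":0,"wy":0,"wz":0,"fingers":0.038},{"dx":0,"dy":0,"dz":0,"wx":0,"wy":0,"wz":0,"fingers":0.041},{"dx":0,"dy":0,"dz":0,"wx":0,"wy":0,"wz":0,"fingers":0.047},{"dx":0,"dy":0,"dz":0,"wx":0,"wy":0,"wz":0,"fingers":0.055},{"dx":0,"dy":0,"dz":0,"wx":0,"wy":0,"wz":0,"fingers":0.065},{"dx":0,"dy":0,"dz":0,"wx":0,"wy":0,"wz":0,"fingers":0.07},{"dx":0,"dy":0,"dz":-0.01,"wx":0,"wy":0,"wz":0,"fingers":0.07},{"dx":0,"dy":0,"dz":-0.02,"wx":0,"wy":0,"wz":0,"fingers":0.07},{"dx":0,"dy":0,"dz":-0.035,"wx":0,"wy":0,"wz":0,"fingers":0.07},{"dx":0,"dy":0,"dz":-0.035,"wx":0,"wy":0,"wz":0,"fingers":0.07}]'
python3 -m crank '[{"dx":0,"dy":0,"dz":-0.035,"wx":0,"wy":0,"wz":0,"fingers":0.075},{"dx":0,"dy":0,"dz":-0.035,"wx":0,"wy":0,"wz":0,"fingers":0.075},{"dx":0,"dy":-0.03,"dz":-0.03,"wx":0,"wy":0,"wz":0,"fingers":0.075},{"dx":0,"dy":-0.03,"dz":0,"wx":0,"wy":0,"wz":0,"fingers":0.075},{"dx":0,"dy":-0.03,"dz":0,"wx":0,"wy":0,"wz":0,"fingers":0.075},{"dx":0,"dy":-0.03,"dz":0,"wx":0,"wy":0,"wz":0,"fingers":0.075},{"dx":0,"dy":-0.03,"dz":0,"wx":0,"wy":0,"wz":0,"fingers":0.075},{"dx":0,"dy":-0.03,"dz":0,"wx":0,"wy":0,"wz":0,"fingers":0.075},{"dx":0,"dy":-0.03,"dz":0,"wx":0,"wy":0,"wz":0,"fingers":0.075},{"dx":0,"dy":0,"dz":0,"wx":0,"wy":0,"wz":0,"fingers":0.075}]'
python3 - <<'E'
from h import *
im,d,P=cam("top");save("topf.png",im); im2,_,_=cam("side")
cv2.imwrite("pics/final.png",np.hstack([cv2.resize(im[160:320,100:500],(400,160)),cv2.resize(im2[180:340,150:400],(250,160))])[:,:,::-1])
E
```

```text
time: 26.35
tcp_pos: [0.6326, -0.1364, 0.0466]
ee_rot: [0.001, 0.722, 0.692, 0.0]
ft_force: [-2.6, 1.0, 6.1]
gripper_width: 0.424
finger_force: 18.0
time: 27.18
tcp_pos: [0.6319, -0.136, 0.1467]
ee_rot: [-0.001, 0.722, 0.692, -0.0]
ft_force: [0.9, 0.1, -0.1]
gripper_width: 0.792
finger_force: 0.0
time: 28.02
tcp_pos: [0.4192, -0.1264, 0.2458]
ee_rot: [-0.0, 0.722, 0.692, -0.0]
ft_force: [0.7, -0.4, 0.7]
gripper_width: 0.853
finger_force: 0.0
```

View pics/final.png

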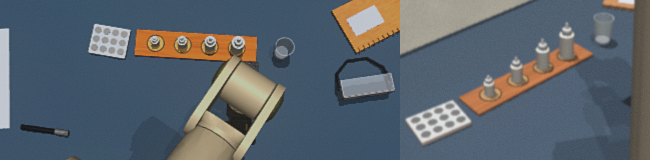

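All four bottles stand upright in their circles, ascending from the plate to the beaker. The plate, beaker, marker and goggles look undisturbed.

```bash
python3 -c "
from station import ctrl
print(ctrl.finish_job())"
```

```text
the job is handed in; nothing more can be done
None
```

The job is handed in: all four bottles stand upright in their circles, shortest by the spot plate and tallest by the beaker, nothing else was touched, and it took about 28 s.

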